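# Line up the microscope objectives by height

### The arm

A 6-joint arm with a two-finger parallel gripper is mounted at the origin on the work surface. World frame = base frame: x ahead of the robot, y to its left, z up, the work surface at z = 0. Lengths are in mm, angles in rad, forces in N, time in s.
With the tool pointing down it reaches from about 300 to 775 mm from the base axis. Payload 14.6 kg.
Tool frame: the origin (TCP) lies midway between the tips of the shut fingers; the grasp point (between the pads) lies 19 mm behind it; z points along the fingers, y is the direction in which the jaws open and shut (so a half turn about z gives the same grasp; the last joint's range is limited). The gripper opens to 94 mm and grips with 3 to 60 N. Pads are 16 mm wide; open, the fingers measure 119 mm over their backs; the gripper's body (75 mm by 177 mm) begins 78 mm behind the grasp point.
Start: joints at [-0.067, 0.3, 1.521, -0, 1.321, -0.067], TCP at [549.99, -0.002, 205.446] pointing down, gripper open.
Joint ranges: [-3.03, 3.03], [-0.79, 2.21], [0.23, 2.52], [-1.04, 4.18], [0, 3.07], [-2.55, 2.55]. Speed limits (rad/s): [2.22, 2.22, 2.57, 3.14, 3.14, 3.14].

### API

Orientations are given as a rotation vector (axis times angle).
In Python, from rig import arm gives the robot as it stands. The module is installed in compiled form; this text tells all that it offers.
- The arm moves only by the tool carry_out, never from a script. Its argument "deltas" is a list that holds one entry, the list of rows, each a list of 6 numbers: the shift along the world's x, y, z in cm, then the turn, a rotation vector about the world's x, y, z in degrees. A call has 1 to 20 rows; each row is the pose to reach, as a shift and turn from the pose measured when the call began; what a row does not reach only later rows make up. A row lasts 1/10 s, in which the tool goes at most 50 mm and 8.59 degrees, less where a joint would pass 70% of its speed; a pose out of reach is approached as far as the arm can. A call with a gripper value outside its range is refused whole. "hand" is the gripper command: -1 is shut, 1 is fully open, values between are in proportion, set as the call begins (left out, the last holds). The fingers move at their own pace and stop on an object; "force" is the grip in N (left out, the last holds). Time passes only in rows, so rows that repeat a pose let the fingers close. It gives the time, the measured TCP pose, the force and the opening at its end, in the units of the state.
- arm.observe(): the state, without advancing time (a new reading comes with each control period).
- arm.camera(name): name is "scene" or "side" or "wrist"; returns the picture (480x640x3 uint8, red, green, blue); there is no depth.
- arm.camera_params(name): a dict with "camera_matrix" (3x3 intrinsics, pixels), "k1" (the pictures are not rectified: a ray, as slopes to the right and down, at radius r is drawn at 1 + k1 r^2 times it, then the intrinsics apply), "R" (3x3) and "t" (3): a world point X has camera coordinates R X + t. Camera axes: x right, y down, z forward; pixel columns grow to the right and rows downward; lengths in mm; the calibration is good to about 2 mm. A picture is of the moment at which its call begins: read the wrist's pose just before it. camera_params takes no time and is no camera call; for the wrist camera it gives the pose at the moment of the call.
- arm.hand_in(): hands the job in, once; it reports no verdict.
The state is a dict: "time_s": time; "joints": joint angles; "joint_vel": joint speeds; "effort": joint torques, N m; "eef_pos": TCP position; "orientation": TCP orientation; "wrist_force": force on the tool from outside, world axes, zero at the start; "wrist_torque": the same for the moment, N m; "finger_gap": finger opening in mm.
Only numpy, scipy, OpenCV 4.12 (cv2) and the standard library are available. Lean on these libraries where they do the work, as an engineer would, in place of code of your own. Each camera call takes 0.05 s, during which the arm holds its last target. There are 200 camera calls.

### The job

Stand the four microscope objectives upright on the grey stand, one centred on each round pad, in order of height: the shortest on the pad next to the green tag, rising to the tallest next to the white tag. Set each one down gently without dropping it or tipping it over, and leave the oil bottle, the calculator and the blue slide box where they are.

Things in the scene. Friction and masses are not known exactly. Their poses are not given: they have to be found in the camera images.
- objective_red: loose microscope objective standing on its flat end: steel barrel 28 mm in diameter, 36 mm high overall, with a red band and red conical shoulder near the top (straight barrel for the lowest 26 mm, then 10 mm of shoulder and narrow dark nose pointing up). Weighs about 90 g, varying by a third. Origin: centre of the flat underside; z up along the barrel
- objective_yellow: loose microscope objective standing on its flat end: steel barrel 28 mm in diameter, 46 mm high overall, with a yellow band and yellow conical shoulder near the top (straight barrel for the lowest 36 mm, then 10 mm of shoulder and narrow dark nose pointing up). Weighs about 110 g, varying by a third. Origin: centre of the flat underside; z up along the barrel
- objective_blue: loose microscope objective standing on its flat end: steel barrel 28 mm in diameter, 56 mm high overall, with a blue band and blue conical shoulder near the top (straight barrel for the lowest 46 mm, then 10 mm of shoulder and narrow dark nose pointing up). Weighs about 140 g, varying by a third. Origin: centre of the flat underside; z up along the barrel
- objective_black: loose microscope objective standing on its flat end: steel barrel 28 mm in diameter, 66 mm high overall, with a black band and black conical shoulder near the top (straight barrel for the lowest 56 mm, then 10 mm of shoulder and narrow dark nose pointing up). Weighs about 170 g, varying by a third. Origin: centre of the flat underside; z up along the barrel
- stand: flat grey stand, fixed to the bench, 70 mm (its x) by 370 mm (its y), its flat top 16 mm above the bench, with a row of four round black pads with white rims (44 mm across, flush with the top) along its middle line. Origin: centre of its underside; its y axis runs along the row. Pad centres lie at x = 0 and y = -97.5, -32.5, +32.5 and +97.5 mm in the stand's frame
- tag_green: green block fixed on one end of the stand's top, marking the short end of the row; 50 x 22 mm and 14 mm high (top 30 mm above the bench). Origin: centre of its underside, on the row's line, 165 mm from the stand's centre, so the pad centres lie 67.5, 132.5, 197.5 and 262.5 mm from it. Which end it is on changes from start to start
- tag_white: white block fixed on one end of the stand's top, marking the tall end of the row; 50 x 22 mm and 14 mm high (top 30 mm above the bench). Origin: centre of its underside, on the row's line, 165 mm from the stand's centre, so the pad centres lie 67.5, 132.5, 197.5 and 262.5 mm from it. Which end it is on changes from start to start
- oil_bottle: bystander: loose amber dropper bottle with black cap, 36 mm in diameter, 71 mm high. Origin: centre of its underside
- calculator: bystander: loose black desk calculator with yellow keys, 170 x 120 x 27 mm, lying flat. Origin: centre of its underside
- slide_box: bystander: loose closed blue box, 70 x 100 x 32 mm, lying flat beyond the stand. Origin: centre of its underside
Not all that is in view belongs to the job. Leave any orange, purple or turquoise look-alike of the objective_red alone.

How it is judged:
By the outcome, as a careful person would: the job done as asked, in the order asked, and still so for the second after the job is handed in, with the robot touching nothing.
It also fails if it takes over 106 s, if anything falls off the work surface, if the arm or the gripper's body presses on something with over 40 N, if the wrist force passes 120 N, or if a joint passes its speed limit or range.

## Working session

There is one attempt and no reset: what is moved stays moved. The work goes in short steps, Python scripts to look and compute and a tool call to move; the robot and the scene stay as the last step left them, time stands still between calls to the robot, and variables do not carry over. Pictures are saved under pics/ and viewed, about 12 in all and at most 16, crops included, and the job is handed in when it is done.

Besides the shell and the picture viewer there is one more tool, called after "Call:" as name(argument=value, ...) on one line, values as JSON. carry_out: Moves the arm, as the interface text tells. Its arguments: {"type":"object","properties":{"deltas":{"type":"array","items":{"type":"array","items":{"type":"array","items":{"type":"number"}}}},"hand":{"type":"number"},"force":{"type":"number"}},"required":["deltas"]}

```bash
mkdir -p pics
cat > h.py <<'E'
import numpy as np, cv2
from rig import arm
def snap(cam,name):
    p=arm.camera_params(cam); im=arm.camera(cam)
    cv2.imwrite(f'pics/{name}.png',im[:,:,::-1]); return im,p
def ray(p,uv):
    K=np.array(p['camera_matrix'],float);k=p['k1']
    uv=np.atleast_2d(np.array(uv,float))
    d=(uv-[K[0,2],K[1,2]])/[K[0,0],K[1,1]]
    s=d.copy()
    for _ in range(30): s=d/(1+k*(s**2).sum(1,keepdims=True))
    R=np.array(p['R']);t=np.array(p['t'])
    return -R.T@t, np.c_[s,np.ones(len(s))]@R
def onplane(p,uv,z):
    c,r=ray(p,uv); return c+r*((z-c[2])/r[:,2:])
def proj(p,X):
    K=np.array(p['camera_matrix'],float)
    c=np.atleast_2d(X)@np.array(p['R']).T+np.array(p['t']); s=c[:,:2]/c[:,2:]
    s=s*(1+p['k1']*(s**2).sum(1,keepdims=True)); return s*[K[0,0],K[1,1]]+[K[0,2],K[1,2]]
E
python3 - <<'E'
from h import *
for c in ['scene','side','wrist']:
    im,p=snap(c,c+'0'); R=np.array(p['R']); print(c,(-R.T@p['t']).round(),R[2].round(2),p['camera_matrix'][0][0],p['k1'])
print(arm.observe())
E
```

```text
scene [1028. -678.  676.] [-0.42  0.65 -0.63] 499.400057444805 -0.0010842988981691981
side [385. 783. 930.] [ 0.17 -0.66 -0.73] 471.71098407845795 0.02826990510866403
wrist [550.  68. 385.] [ 0.   -0.24 -0.97] 347.42238800429556 0.019544745670966993
{'time_s': 0.15, 'joints': array([-6.66133613e-02,  3.00360938e-01,  1.52141808e+00,  1.54861711e-05,
        1.32070747e+00, -6.66216672e-02]), 'joint_vel': array([-0.00172196, -0.00162888, -0.00059558,  0.00031882, -0.00147054,
       -0.00101204]), 'effort': array([-2.50185103e-04, -5.31960297e+01, -3.52822959e+01,  7.07691838e-02,
        2.35654798e-02, -3.66386917e-05]), 'eef_pos': array([5.49805410e+02, 6.76908811e-03, 2.05015715e+02]), 'orientation': array([-2.22095375e+00, -2.22096367e+00,  9.06576919e-04]), 'wrist_force': array([0.01543317, 0.54002331, 0.18824261]), 'wrist_torque': array([-0.00266775,  0.0137145 , -0.02302074]), 'finger_gap': 94.00204507529762}
```

View pics/scene0.png

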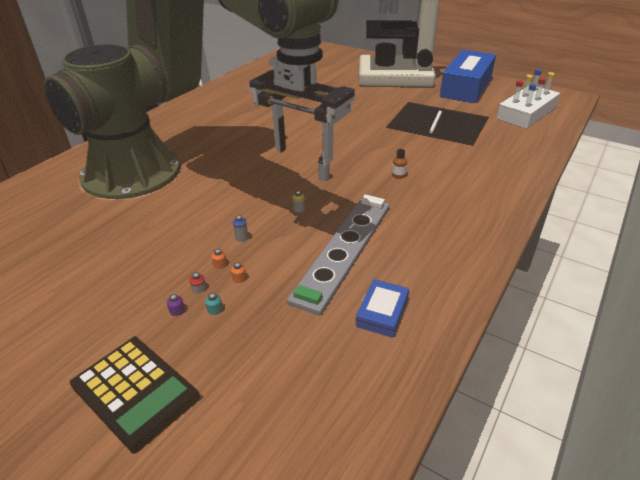

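View pics/side0.png

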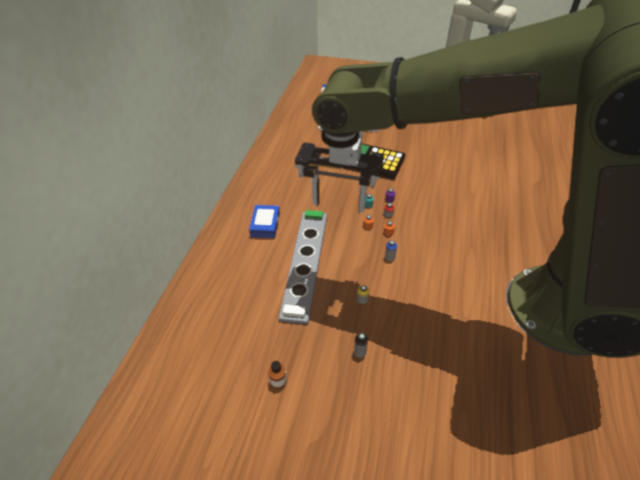

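View pics/wrist0.png

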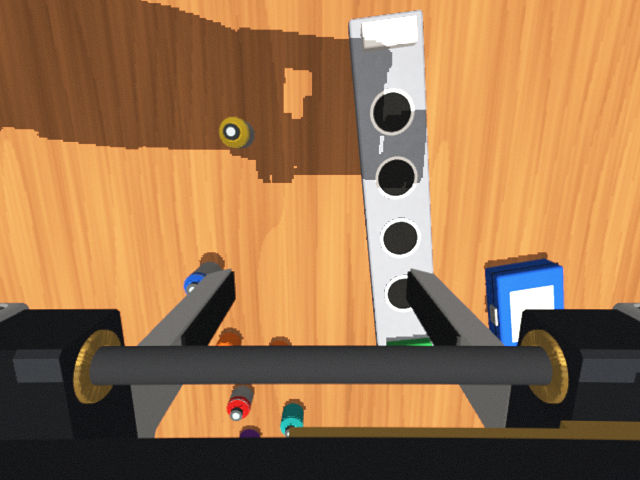

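The green tag is at the near (-y) end of the stand and the white tag at the +y end. The red objective is at scene (197,283), blue at (240,228) and yellow at (298,202). Black is behind a finger in the scene view, but the side view shows it at (360,345). Next I'll segment them by colour and cast rays.

Run:
```python
from h import *
h={'red':36,'yellow':46,'blue':56,'black':66}
rng={'red':((0,150,60),(5,255,255)),'yellow':((22,120,60),(32,255,255)),'blue':((108,130,50),(125,255,255)),'green':((50,120,50),(70,255,255)),'orange':((6,215,120),(12,255,255))}
P={c:arm.camera_params(c) for c in ['scene','side','wrist']}
for cam in P:
    im=cv2.imread(f'pics/{cam}0.png'); hsv=cv2.cvtColor(im,cv2.COLOR_BGR2HSV)
    for n,(lo,hi) in rng.items():
        m=cv2.inRange(hsv,lo,hi)
        k,_,st,ce=cv2.connectedComponentsWithStats(m)
        for i in range(1,k):
            if 25<st[i,4]<2500:
                z={'green':30,'orange':28}.get(n,h.get(n,0)-7)
                print(cam,n,st[i].tolist(),onplane(P[cam],ce[i],z)[0].round(1)[:2])
    # pads: dark blobs
    g=hsv[:,:,2]; m=cv2.inRange(g,0,62)
    k,_,st,ce=cv2.connectedComponentsWithStats(m)
    for i in range(1,k):
        if 60<st[i,4]<1800:
            print(cam,'dark',st[i].tolist(),onplane(P[cam],ce[i],16)[0].round(1)[:2])
```

```text
scene red [539, 78, 6, 6, 28] [ 768.1 1098.9]
scene red [517, 80, 6, 6, 31] [ 709.2 1042.8]
scene red [189, 275, 15, 9, 66] [ 454.4 -230.4]
scene yellow [121, 342, 21, 18, 171] [ 489.2 -413.9]
scene yellow [108, 351, 14, 12, 87] [ 475.9 -436. ]
scene yellow [134, 355, 15, 12, 97] [ 518.1 -418.4]
scene yellow [115, 358, 14, 11, 90] [ 495.3 -438.5]
scene yellow [94, 360, 15, 12, 98] [ 472.5 -459.4]
scene yellow [149, 368, 15, 12, 102] [ 556.8 -424.1]
scene yellow [129, 371, 22, 19, 214] [ 543.9 -445.7]
scene yellow [108, 373, 30, 28, 347] [ 531.8 -467.9]
scene yellow [87, 377, 15, 12, 99] [ 488.7 -485.2]
scene yellow [93, 383, 24, 22, 235] [ 518.2 -489.7]
scene blue [443, 51, 52, 47, 966] [ 535.1 1010.8]
scene blue [234, 220, 10, 5, 27] [426.1 -69.1]
scene blue [357, 280, 51, 47, 745] [ 790.6 -123.5]
scene dark [366, 20, 67, 47, 1381] [ 141.1 1318.1]
scene dark [376, 43, 20, 23, 417] [ 181.  1100.2]
scene dark [67, 45, 60, 19, 492] [-789.   531.2]
scene dark [250, 49, 104, 73, 1563] [ 66.4 696.9]
scene dark [258, 92, 26, 14, 167] [ 42.9 532.6]
scene dark [397, 103, 40, 32, 546] [517.1 
[... 724 characters left out ...]
.4  48.9]
side dark [293, 285, 13, 10, 102] [619.6 110.7]
side dark [356, 336, 12, 10, 83] [445.2 217. ]
side dark [272, 362, 8, 11, 71] [610.3 323.5]
wrist red [227, 396, 23, 22, 274] [ 452.5 -220.7]
wrist yellow [219, 117, 31, 31, 520] [469.   89.3]
wrist blue [486, 259, 77, 88, 1402] [744.1 -60.7]
wrist blue [184, 272, 21, 18, 162] [419.8 -54.4]
wrist green [387, 338, 45, 8, 243] [ 653.1 -137.5]
wrist orange [217, 333, 24, 12, 186] [ 446.4 -134.7]
wrist orange [272, 341, 15, 4, 38] [ 502.3 -139.5]
wrist dark [374, 93, 37, 39, 1094] [620.9 110.2]
wrist dark [224, 124, 15, 15, 82] [460.2  91.4]
wrist dark [379, 160, 35, 35, 971] [628.7  46. ]
wrist dark [384, 222, 33, 32, 808] [636.5 -19.1]
```

Call:
carry_out(deltas=[[[-5,10,0,0,0,0],[-10.5,20.5,0,0,0,0],[-10.5,20.5,0,0,0,0],[-10.5,20.5,0,0,0,0],[-10.5,20.5,0,0,0,0],[-10.5,20.5,0,0,0,0],[-10.5,20.5,0,0,0,0],[-10.5,20.5,0,0,0,0],[-10.5,20.5,0,0,0,0]]])

```text
time_s: 1.05
eef_pos: [445.3, 204.1, 204.9]
orientation: [-2.223, -2.219, 0.001]
wrist_force: [0.2, 0.4, -0.2]
finger_gap: 94.0
```

Run:
```python
from h import *
import json
o=arm.observe(); im,p=snap('wrist','w1'); print(o['time_s'],o['eef_pos'].round(1),o['joint_vel'].round(3))
json.dump({k:np.array(v).tolist() for k,v in p.items()},open('pics/w1.json','w'))
```

```text
1.05 [445.3 204.1 204.9] [ 0.001 -0.     0.001  0.001 -0.002  0.003]
```

View pics/w1.png

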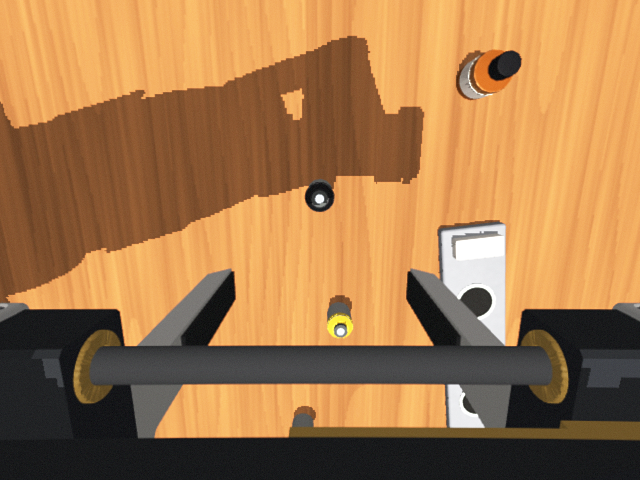

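Black's nose is at (319,198) and yellow's at (341,331). Now I'll find the nose positions by centroid.

```bash
cat >> h.py <<'E'
def nose(im,p,uv,z,r=9):
    "bright nose-tip centroid near uv, cast on plane z"
    u,v=map(int,uv); w=im[v-r:v+r+1,u-r:u+r+1].astype(int)
    m=((w.min(2)>130)&(w.max(2)-w.min(2)<40)).astype(np.uint8)
    k,_,st,ce=cv2.connectedComponentsWithStats(m); i=1+st[1:,4].argmax()
    c=ce[i]+[u-r,v-r]; return c.round(1),st[i,4],onplane(p,c,z)[0].round(1)[:2]
E
python3 - <<'E'
from h import *; import json
p=json.load(open('pics/w1.json')); im=cv2.imread('pics/w1.png')
print('black',nose(im,p,(319,198),66)); print('yellow',nose(im,p,(341,331),46))
im=cv2.imread('pics/wrist0.png'); q=dict(p); q['t']=(-np.array(p['R'])@(np.array([550,68,385.]))).tolist()
print('cam',(-np.array(p['R']).T@p['t']).round(1))
q['t']=(-np.array(p['R'])@(-np.array(p['R']).T@p['t']+[104.5,-204.1,.1]))
print('y0',nose(im,q,(232,131),46),'red0',nose(im,q,(236,415),36),'blue0',nose(im,q,(194,290),56))
# full dark blob of black
E
```

```text
black (array([319.5, 199.9]), np.int32(94), array([444.2, 232.5]))
yellow (array([340.4, 331. ]), np.int32(84), array([466.3,  89.2]))
cam [445.1 272.3 385.2]
y0 (array([230.2, 131.1]), np.int32(71), array([465.8,  90.1])) red0 (array([235.5, 415.6]), np.int32(50), array([ 449.6, -228.7])) blue0 (array([190.8, 288.8]), np.int32(29), array([418.9, -62.3]))
```

Call:
carry_out(deltas=[[[-0.1,2.8,-2,0,0,0],[-0.1,2.8,-6,0,0,0],[-0.1,2.8,-10,0,0,0],[-0.1,2.8,-14,0,0,0],[-0.1,2.8,-17,0,0,0],[-0.1,2.8,-18.9,0,0,0],[-0.1,2.8,-18.9,0,0,0],[-0.1,2.8,-18.9,0,0,0]]], hand=0.0)

```text
time_s: 1.9
eef_pos: [444.7, 231.9, 16.4]
orientation: [-2.223, -2.219, 0.001]
wrist_force: [0.5, -0.2, 0.7]
finger_gap: 46.9
```

Run:
```python
from h import *
im,p=snap('wrist','w2'); im,p=snap('scene','s2')
cv2.imwrite('pics/s2c.png',cv2.resize(im[100:300,180:440,::-1],None,fx=3,fy=3))
print(arm.observe()['eef_pos'])
```

```text
[445.0801673  232.32153171  17.23636201]
```

View pics/w2.png

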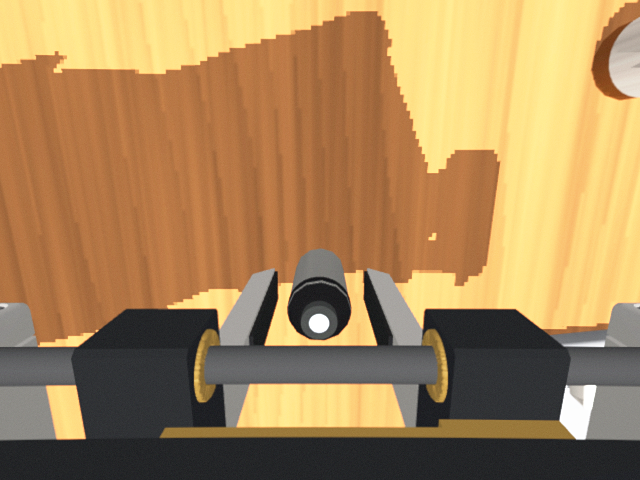

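Black is centred between the jaws, with its nose at (319,323). I'll close now.

Call:
carry_out(deltas=[[[0,0,0,0,0,0],[0,0,0,0,0,0],[0,0,0,0,0,0],[0,0,0,0,0,0],[0,0,0,0,0,0]]], hand=-1, force=20)

```text
time_s: 2.5
eef_pos: [445.3, 232.4, 17.8]
orientation: [2.223, 2.219, 0.003]
wrist_force: [-1.4, -0.6, 7.4]
finger_gap: 27.6
```

Run:
```python
from h import *
im,p=snap('wrist','w3'); o=arm.observe()
print(o['eef_pos'],o['orientation'],nose(im,p,(319,323),66,14))
```

```text
[445.26029485 232.42275506  17.7589596 ] [2.22316754 2.21929831 0.00260628] (array([320.5, 322.3]), np.int32(318), array([445. , 233.3]))
```

Call:
carry_out(deltas=[[[0,0,1,0,0,0],[0,0,4,0,0,0],[0,0,8,0,0,0],[0,0,12,0,0,0],[3,-3,15,0,0,0],[6,-6,17,0,0,0],[9,-9,18,0,0,0],[12,-12,18,0,0,0],[15,-15,18,0,0,0],[17.5,-17.5,18,0,0,0],[17.5,-18.5,18,0,0,0],[17.5,-18.5,18,0,0,0],[17.5,-18.5,18,0,0,0]]])

```text
time_s: 3.85
eef_pos: [619.7, 48.1, 198.1]
orientation: [2.223, 2.22, 0.003]
wrist_force: [-0.3, 0.1, -1.3]
finger_gap: 27.4
```

```bash
cat > pads.py <<'E'
from h import *; import sys
im,p=snap('wrist',sys.argv[1]); o=arm.observe(); print(o['time_s'],o['eef_pos'].round(1),o['finger_gap'],o['wrist_force'].round(1))
g=im.max(2); m=cv2.inRange(g,0,62); k,lab,st,ce=cv2.connectedComponentsWithStats(m)
for i in range(1,k):
    x,y,w,h,a=st[i]
    if 300<a<6000 and .7<w/h<1.4 and a/(w*h)>.68: print(st[i].tolist(),onplane(p,ce[i],16)[0].round(1)[:2])
E
python3 pads.py w4
```

```text
3.9 [619.7  48.5 198.2] 27.815237643584187 [-0.4 -0.3 -2. ]
[304, 143, 35, 37, 1038] [620.6 110.5]
```

View pics/w4.png

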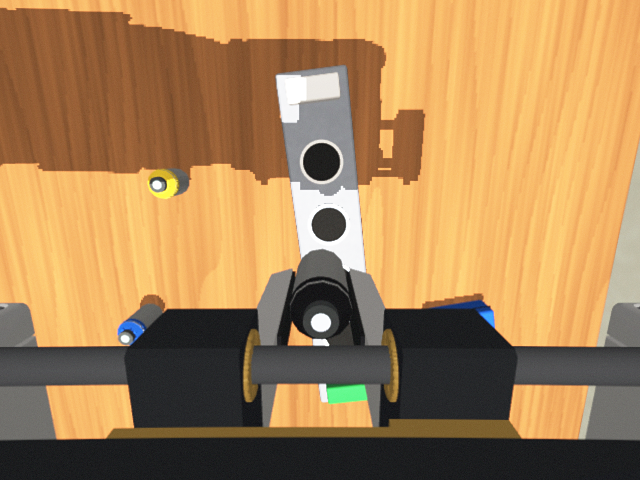

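Pad 4 (white end) comes out at (620.6,110.5), which agrees with the earlier view. The second pad is at pixel (329,224).

Call:
carry_out(deltas=[[[0.1,3,-2,0,0,0],[0.1,6.1,-4,0,0,0],[0.1,6.1,-8,0,0,0],[0.1,6.1,-12,0,0,0],[0.1,6.1,-15,0,0,0],[0.1,6.1,-15.8,0,0,0],[0.1,6.1,-15.9,0,0,0],[0.1,6.1,-16,0,0,0],[0.1,6.1,-16,0,0,0]]])

```text
time_s: 4.8
eef_pos: [621.5, 109.7, 40.1]
orientation: [2.221, 2.219, 0.006]
wrist_force: [0.5, 0.4, -0.7]
finger_gap: 27.6
```

Run:
```python
from h import *
im,p=snap('wrist','w5'); o=arm.observe()
print(o['eef_pos'],o['wrist_force'],nose(im,p,(319,323),82,14))
im,p=snap('side','d5'); cv2.imwrite('pics/d5c.png',cv2.resize(im[190:370,240:420,::-1],None,fx=3,fy=3))
```

```text
[621.39560293 109.62625212  39.91356081] [-0.57029013 -0.23374348 -0.74363836] (array([320.5, 322.1]), np.int32(311), array([621.1, 107.4]))
```

View pics/d5c.png

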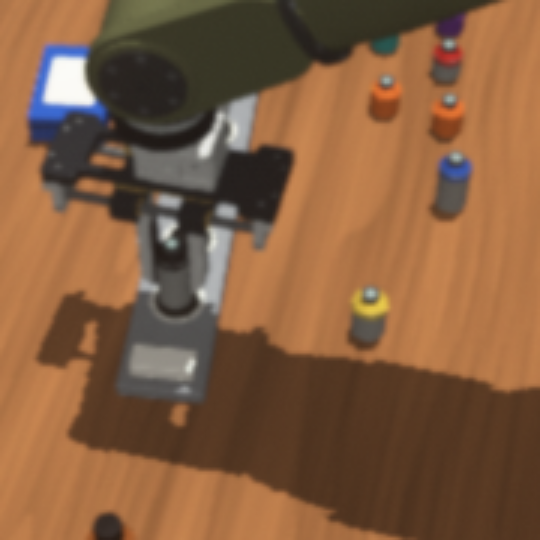

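Black sits over the white-end pad, with its base about 6 mm above it. I'll lower it slowly.

Call:
carry_out(deltas=[[[-0.05,0,-0.2,0,0,0],[-0.05,0,-0.4,0,0,0],[-0.05,0,-0.5,0,0,0],[-0.05,0,-0.55,0,0,0],[-0.05,0,-0.6,0,0,0],[-0.05,0,-0.6,0,0,0],[-0.05,0,-0.6,0,0,0]]])

```text
time_s: 5.6
eef_pos: [620.7, 109.6, 33.8]
orientation: [2.221, 2.219, 0.005]
wrist_force: [-2.8, -1.2, 2.7]
finger_gap: 27.7
```

The force shows contact, so I'll release and then rise.

Call:
carry_out(deltas=[[[0,0,0,0,0,0],[0,0,0,0,0,0],[0,0,0,0,0,0],[0,0,0,0,0,0]]], hand=0.0)

```text
time_s: 6.0
eef_pos: [620.8, 109.6, 33.8]
orientation: [2.221, 2.219, 0.006]
wrist_force: [-1.3, -0.0, 0.1]
finger_gap: 47.0
```

Call:
carry_out(deltas=[[[0,0,1,0,0,0],[0,0,4,0,0,0],[0,0,8,0,0,0],[-3,0,12,0,0,0],[-6,-0.5,16,0,0,0],[-9,-1,17,0,0,0],[-12,-1.5,17,0,0,0],[-14,-2,17,0,0,0],[-15.4,-2,17,0,0,0],[-15.4,-2,17,0,0,0],[-15.4,-2,17,0,0,0],[-15.4,-2,17,0,0,0]]])

```text
time_s: 7.2
eef_pos: [467.4, 89.6, 204.0]
orientation: [2.221, 2.219, 0.006]
wrist_force: [-0.1, 0.5, -0.0]
finger_gap: 46.8
```

```bash
python3 pads.py w6
```

```text
7.25 [467.4  89.6 203.8] 47.29543585808043 [ 0.2  0.  -0.2]
[451, 246, 31, 30, 710] [629.   45.3]
```

View pics/w6.png

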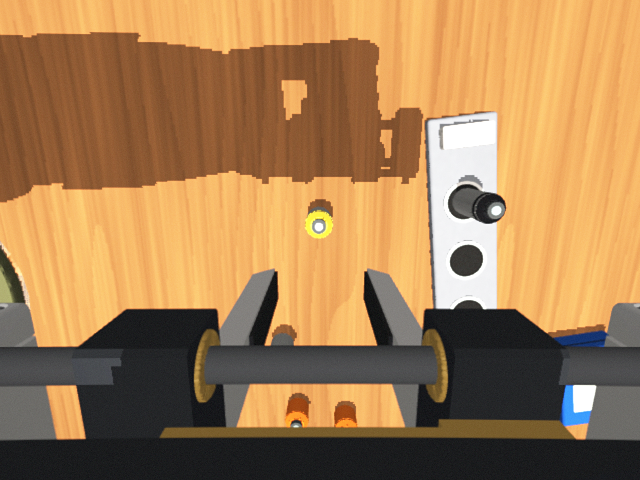

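Black stands upright on the white-end pad. Yellow's nose is at (319,226).

Run:
```python
from h import *
p=arm.camera_params('wrist'); im=cv2.imread('pics/w6.png')
print(nose(im,p,(319,226),46), nose(im,p,(495,210),82,12))
```

```text
(array([318.4, 226.2]), np.int32(155), array([465.9,  89.9])) (array([495.3, 209.9]), np.int32(155), array([620.7, 111.2]))
```

Call:
carry_out(deltas=[[[-0.15,0,-4,0,0,0],[-0.15,0,-8,0,0,0],[-0.15,0,-12,0,0,0],[-0.15,0,-16,0,0,0],[-0.15,0,-18.5,0,0,0],[-0.15,0,-19.4,0,0,0],[-0.15,0,-19.4,0,0,0],[-0.15,0,-19.4,0,0,0],[-0.15,0,-19.4,0,0,0]]])

```text
time_s: 8.15
eef_pos: [466.8, 89.7, 11.1]
orientation: [2.22, 2.218, 0.008]
wrist_force: [0.4, -0.7, 0.3]
finger_gap: 46.9
```

Call:
carry_out(deltas=[[[0,0,0,0,0,0],[0,0,0,0,0,0],[0,0,0,0,0,0],[0,0,0,0,0,0],[0,0,0,0,0,0]]], hand=-1, force=20)

```text
time_s: 8.65
eef_pos: [467.0, 89.7, 11.6]
orientation: [2.22, 2.218, 0.009]
wrist_force: [-1.9, -0.5, 6.9]
finger_gap: 27.2
```

Run:
```python
from h import *
im,p=snap('wrist','w7'); o=arm.observe()
c=proj(p,[*o['eef_pos'][:2],46])[0]
print(o['eef_pos'],o['finger_gap'],c,nose(im,p,c,46,20))
```

```text
[467.01072722  89.75311961  11.57299908] 27.51727897998024 [321.47813127 309.75718213] (array([320.6, 311.1]), np.int32(256), array([466.6,  89.1]))
```

Call:
carry_out(deltas=[[[0,0,1,0,0,0],[0,0,4,0,0,0],[0,0,8,0,0,0],[3,-2,11,0,0,0],[6,-5,11,0,0,0],[10,-8,11,0,0,0],[14,-10.2,11,0,0,0],[16.9,-10.9,10,0,0,0],[16.9,-10.9,10,0,0,0],[16.9,-10.9,7,0,0,0],[16.9,-10.9,4,0,0,0],[16.9,-10.9,2.5,0,0,0],[16.9,-10.9,2.2,0,0,0],[16.9,-10.9,2.2,0,0,0]]])

```text
time_s: 10.1
eef_pos: [636.2, -19.1, 34.5]
orientation: [2.219, 2.218, 0.01]
wrist_force: [-0.1, -0.7, -0.6]
finger_gap: 28.1
```

Run:
```python
from h import *
o=arm.observe();print(o['time_s'],o['eef_pos'],o['wrist_force'])
```

```text
10.1 [636.17281371 -19.10482128  34.49843858] [-0.06682076 -0.65166934 -0.58746083]
```

Contact is expected at z ≈ 27.6, so that is 6.9 mm down.

Call:
carry_out(deltas=[[[0.05,0,-0.3,0,0,0],[0.05,0,-0.5,0,0,0],[0.05,0,-0.6,0,0,0],[0.05,0,-0.65,0,0,0],[0.05,0,-0.7,0,0,0],[0.05,0,-0.7,0,0,0],[0.05,0,-0.7,0,0,0]]])

```text
time_s: 10.8
eef_pos: [636.7, -19.1, 27.7]
orientation: [2.219, 2.218, 0.01]
wrist_force: [0.2, 0.1, 0.8]
finger_gap: 27.4
```

Call:
carry_out(deltas=[[[0,0,-0.03,0,0,0],[0,0,-0.05,0,0,0],[0,0,-0.05,0,0,0]]])

```text
time_s: 11.1
eef_pos: [636.8, -19.1, 27.6]
orientation: [2.219, 2.218, 0.01]
wrist_force: [-3.3, -0.1, 5.8]
finger_gap: 27.8
```

Call:
carry_out(deltas=[[[0,0,0,0,0,0],[0,0,0,0,0,0],[0,0,0,0,0,0],[0,0,0,0,0,0]]], hand=0.0)

```text
time_s: 11.5
eef_pos: [636.8, -19.2, 27.5]
orientation: [2.219, 2.218, 0.01]
wrist_force: [-0.6, 0.3, -0.3]
finger_gap: 46.9
```

Call:
carry_out(deltas=[[[0,0,1,0,0,0],[0,0,4,0,0,0],[0,0,8,0,0,0],[-3,0,12,0,0,0],[-6,-0.5,16,0,0,0],[-10,-1,17.5,0,0,0],[-14,-2,17.5,0,0,0],[-18,-3,17.5,0,0,0],[-21.8,-4.3,17.5,0,0,0],[-21.8,-4.3,17.5,0,0,0],[-21.8,-4.3,17.5,0,0,0],[-21.8,-4.3,17.5,0,0,0]]])

```text
time_s: 12.7
eef_pos: [419.6, -62.0, 203.0]
orientation: [2.219, 2.218, 0.011]
wrist_force: [0.5, 0.1, 0.4]
finger_gap: 46.7
```

```bash
python3 pads.py w8;  python3 - <<'E'
from h import *
p=arm.camera_params('wrist'); im=cv2.imread('pics/w8.png')
for X in ([419,-62,56],[636.5,-19,62]):
    c=proj(p,X)[0]; print(c); 
    try: print(nose(im,p,c,X[2],14))
    except Exception as e: print(e)
E
```

```text
12.75 [419.5 -62.  202.7] 46.6731106081625 [-0.5  0.2  0.4]
[512, 95, 36, 38, 1054] [629.2  46. ]
[510, 225, 33, 31, 793] [644.4 -83.6]
[318.727412   228.77435211]
(array([321.2, 230.5]), np.int32(165), array([421.4, -63.7]))
[557.22371518 183.276246  ]
(array([558.2, 183.1]), np.int32(99), array([637.3, -18.8]))
```

View pics/w8.png

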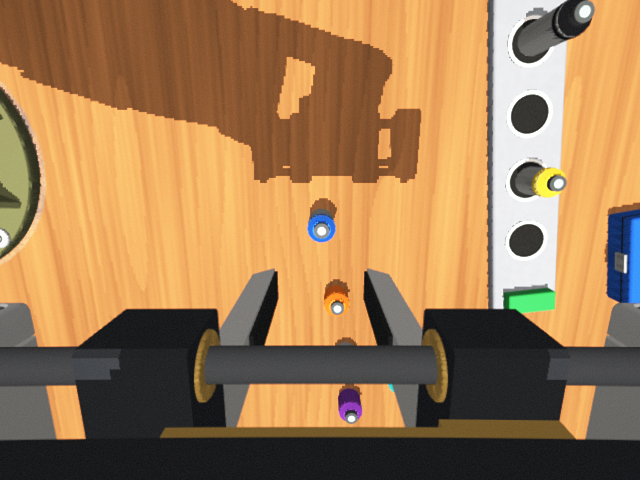

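Yellow is standing on its pad, and blue's nose is at (321,230).

Call:
carry_out(deltas=[[[0.15,-0.15,-4,0,0,0],[0.15,-0.15,-8,0,0,0],[0.15,-0.15,-12,0,0,0],[0.15,-0.15,-16,0,0,0],[0.15,-0.15,-18.5,0,0,0],[0.15,-0.15,-18.9,0,0,0],[0.15,-0.15,-18.9,0,0,0],[0.15,-0.15,-18.9,0,0,0],[0.15,-0.15,-18.9,0,0,0]]])

```text
time_s: 13.65
eef_pos: [422.0, -63.6, 14.9]
orientation: [2.217, 2.217, 0.012]
wrist_force: [-0.0, -0.4, 0.6]
finger_gap: 47.1
```

Call:
carry_out(deltas=[[[0,0,0,0,0,0],[0,0,0,0,0,0],[0,0,0,0,0,0],[0,0,0,0,0,0],[0,0,0,0,0,0]]], hand=-1, force=20)

```text
time_s: 14.15
eef_pos: [422.1, -63.7, 15.3]
orientation: [2.217, 2.217, 0.012]
wrist_force: [-1.9, 0.8, 7.0]
finger_gap: 27.8
```

Run:
```python
from h import *
im,p=snap('wrist','w9'); o=arm.observe()
c=proj(p,[*o['eef_pos'][:2],56])[0]
print(o['eef_pos'],o['finger_gap'],c,nose(im,p,c,56,20))
```

```text
[422.12944388 -63.67549724  15.3446988 ] 27.693556502242096 [321.92792658 316.02433323] (array([320.8, 318. ]), np.int32(291), array([421.6, -64.6]))
```

Call:
carry_out(deltas=[[[0,0,1,0,0,0],[0,0,4,0,0,0],[0,0,8,0,0,0],[3,2,12,0,0,0],[6,5,12,0,0,0],[10,8,12,0,0,0],[14,10,12,0,0,0],[18,11,12,0,0,0],[20.7,11,11,0,0,0],[20.7,11,9,0,0,0],[20.7,11,6,0,0,0],[20.7,11,3.5,0,0,0],[20.7,11,2.2,0,0,0],[20.7,11,2.2,0,0,0],[20.7,11,2.2,0,0,0]]])

```text
time_s: 15.7
eef_pos: [629.6, 46.3, 38.6]
orientation: [2.216, 2.216, 0.014]
wrist_force: [-0.5, -0.4, -1.7]
finger_gap: 27.6
```

Call:
carry_out(deltas=[[[-0.05,0,-0.3,0,0,0],[-0.05,0,-0.5,0,0,0],[-0.05,0,-0.6,0,0,0],[-0.05,0,-0.68,0,0,0],[-0.05,0,-0.72,0,0,0],[-0.05,0,-0.74,0,0,0],[-0.05,0,-0.74,0,0,0],[-0.05,0,-0.74,0,0,0]]])

```text
time_s: 16.5
eef_pos: [629.2, 46.4, 31.5]
orientation: [2.216, 2.216, 0.014]
wrist_force: [-1.2, -1.0, 2.9]
finger_gap: 27.7
```

Call:
carry_out(deltas=[[[0,0,0,0,0,0],[0,0,0,0,0,0],[0,0,0,0,0,0],[0,0,0,0,0,0]]], hand=0.0)

```text
time_s: 16.9
eef_pos: [629.2, 46.4, 31.4]
orientation: [2.216, 2.216, 0.014]
wrist_force: [0.1, 0.5, 0.0]
finger_gap: 46.9
```

Call:
carry_out(deltas=[[[0,0,1,0,0,0],[0,0,4,0,0,0],[0,0,8,0,0,0],[0,0,12,0,0,0],[-3,-4,16,0,0,0],[-6,-8,17.5,0,0,0],[-9,-12,17.5,0,0,0],[-12,-16,17.5,0,0,0],[-15,-20,17.5,0,0,0],[-17.5,-24,17.5,0,0,0],[-18,-27.5,17.5,0,0,0],[-18,-27.5,17.5,0,0,0],[-18,-27.5,17.5,0,0,0],[-18,-27.5,17.5,0,0,0]]])

```text
time_s: 18.3
eef_pos: [449.5, -227.9, 206.7]
orientation: [2.215, 2.217, 0.014]
wrist_force: [0.7, 0.6, -0.3]
finger_gap: 46.8
```

```bash
python3 pads.py w10;  python3 - <<'E'
from h import *
from scipy.spatial.transform import Rotation as R
p=arm.camera_params('wrist'); im=cv2.imread('pics/w10.png')
a=R.from_rotvec(arm.observe()['orientation']); q=np.pi/2**.5
print((R.from_rotvec([q,q,0])*a.inv()).as_rotvec(degrees=True))
for X in ([450,-229,36],[629,46,72]):
    c=proj(p,X)[0]; print(c); 
    try: print(nose(im,p,c,X[2],14))
    except Exception as e: print(e)
E
```

```text
18.35 [ 449.6 -227.7  206.7] 46.989774875828275 [ 0.5 -0.1 -0.4]
[499, 55, 36, 39, 1111] [644.5 -82.8]
[-0.05767711  0.67727142 -0.07115661]
[318.79953831 225.14639814]
(array([319.2, 223.7]), np.int32(135), array([ 450.4, -227.5]))
[ 566.16713381 -138.72796607]
attempt to get argmax of an empty sequence
```

View pics/w10.png

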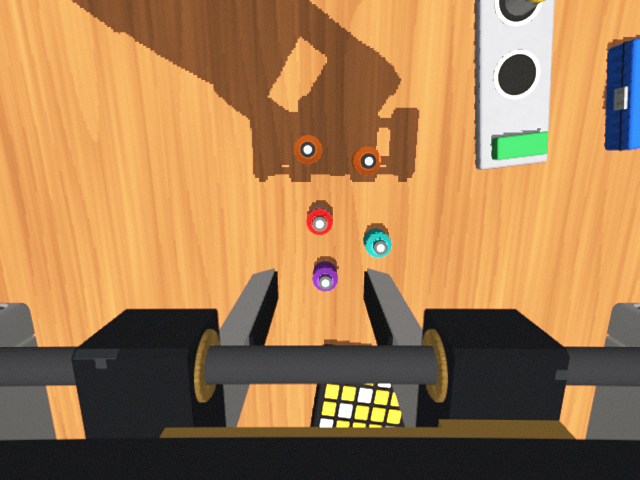

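Orange, purple and turquoise look-alikes surround red, whose nose is at (319,224). The nearest is about 55 mm away, so I'll use a narrower opening.

Call:
carry_out(deltas=[[[0.05,0,-4,0,0.7,0],[0.05,0,-8,0,0.7,0],[0.05,0,-12,0,0.7,0],[0.05,0,-15,0,0.7,0],[0.05,0,-18,0,0.7,0],[0.05,0,-19.5,0,0.7,0],[0.05,0,-20,0,0.7,0],[0.05,0,-20.2,0,0.7,0],[0.05,0,-20.2,0,0.7,0],[0.05,0,-20.2,0,0.7,0]]], hand=-0.15)

```text
time_s: 19.35
eef_pos: [450.7, -227.8, 5.6]
orientation: [2.219, 2.223, 0.001]
wrist_force: [-0.5, -0.6, 0.3]
finger_gap: 39.9
```

Run:
```python
from h import *
im,p=snap('wrist','w11'); o=arm.observe()
c=proj(p,[*o['eef_pos'][:2],36])[0]
print(o['eef_pos'],o['orientation'],o['finger_gap'],c,nose(im,p,c,36,20))
```

```text
[ 450.62647956 -227.80360995    5.52550421] [2.21954023e+00 2.22278484e+00 1.35288266e-03] 40.025457507556595 [320.84780272 306.22645844] (array([319.6, 307.3]), np.int32(257), array([ 450.1, -228.3]))
```

View pics/w11.png

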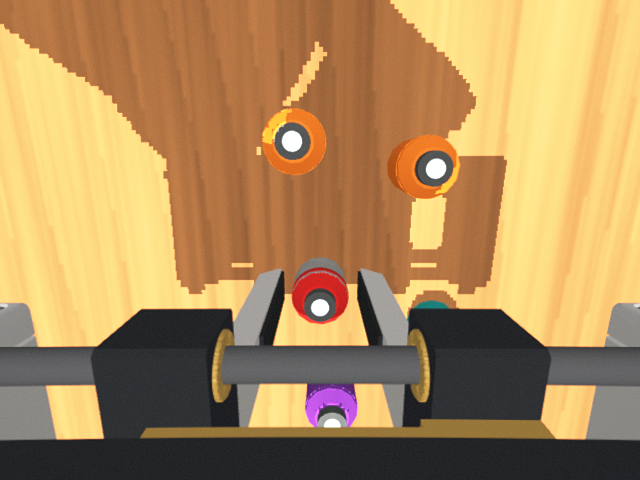

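Red is centred between the jaws and nothing has been touched. I'll close and lift.

Call:
carry_out(deltas=[[[0,0,0,0,0,0],[0,0,0,0,0,0],[0,0,0,0,0,0],[0,0,0,0,0,0],[0,0,0,0,0,0]]], hand=-1, force=20)

```text
time_s: 19.9
eef_pos: [450.9, -228.0, 6.0]
orientation: [2.219, 2.222, 0.002]
wrist_force: [0.0, 0.3, 5.7]
finger_gap: 27.4
```

Call:
carry_out(deltas=[[[0,0,1,0,0,0],[0,0,4,0,0,0],[0,0,8,0,0,0],[3,2,12,0,0,0],[6,5,12,0,0,0],[10,8,12,0,0,0],[14,11,12,0,0,0],[17,13.5,12,0,0,0],[19.3,14.5,11,0,0,0],[19.3,14.5,9,0,0,0],[19.3,14.5,6,0,0,0],[19.3,14.5,3.5,0,0,0],[19.3,14.5,2.2,0,0,0],[19.3,14.5,2.2,0,0,0],[19.3,14.5,2.2,0,0,0]]])

```text
time_s: 21.4
eef_pos: [644.4, -83.1, 29.3]
orientation: [2.218, 2.221, 0.003]
wrist_force: [0.1, 0.3, -0.2]
finger_gap: 27.2
```

Contact is expected at z ≈ 22.0, so 7.3 mm down.

Call:
carry_out(deltas=[[[0,0,-0.3,0,0,0],[0,0,-0.5,0,0,0],[0,0,-0.6,0,0,0],[0,0,-0.68,0,0,0],[0,0,-0.72,0,0,0],[0,0,-0.74,0,0,0],[0,0,-0.74,0,0,0],[0,0,-0.74,0,0,0]]])

```text
time_s: 22.2
eef_pos: [644.4, -83.1, 22.1]
orientation: [2.218, 2.221, 0.003]
wrist_force: [-0.9, 0.1, 3.0]
finger_gap: 27.8
```

Call:
carry_out(deltas=[[[0,0,0,0,0,0],[0,0,0,0,0,0],[0,0,0,0,0,0],[0,0,0,0,0,0]]], hand=0.0)

```text
time_s: 22.6
eef_pos: [644.4, -83.1, 22.0]
orientation: [2.218, 2.221, 0.003]
wrist_force: [0.1, 0.1, 0.7]
finger_gap: 46.8
```

Call:
carry_out(deltas=[[[0,0,1,0,0,0],[0,0,4,0,0,0],[0,0,8,0,0,0],[0,0,12,0,0,0],[-2,0,16,0,0,0],[-4,-1,19,0,0,0],[-6,-3,19,0,0,0],[-8,-4,19,0,0,0],[-10,-4,19,0,0,0],[-12,-4,19,0,0,0],[-12,-4,19,0,0,0],[-12,-4,19,0,0,0],[-12,-4,19,0,0,0]]])

```text
time_s: 23.9
eef_pos: [525.1, -123.1, 212.3]
orientation: [2.218, 2.221, 0.003]
wrist_force: [0.9, 0.3, -0.1]
finger_gap: 47.2
```

```bash
python3 pads.py w12;  python3 - <<'E'
from h import *
im=cv2.imread('pics/w12.png'); p=arm.camera_params('wrist')
for n,X in dict(red=[644.4,-83.3,52],yel=[636.6,-18.9,62],blue=[628.8,46,72],black=[620.7,110.5,82]).items():
    c=proj(p,X)[0]
    try: print(n,nose(im,p,c,X[2],12))
    except Exception as e: print(n,c,e)
im,p=snap('scene','s12'); b=cv2.resize(im[120:320,150:430],None,fx=2.8,fy=2.8); cv2.imwrite('pics/s12c.png',b[:,:,::-1])
E
```

```text
23.95 [ 525.  -123.1  212.1] 46.92164867001726 [-0.6  0.7  0.1]
red (array([452.5, 187.5]), np.int32(106), array([653.7, -85.2]))
yel (array([445. , 113.7]), np.int32(106), array([636.9, -18.8]))
blue (array([447.7,  27.1]), np.int32(127), array([629.4,  46.7]))
black [449.39006888 -75.55245189] attempt to get argmax of an empty sequence
```

View pics/w12.png

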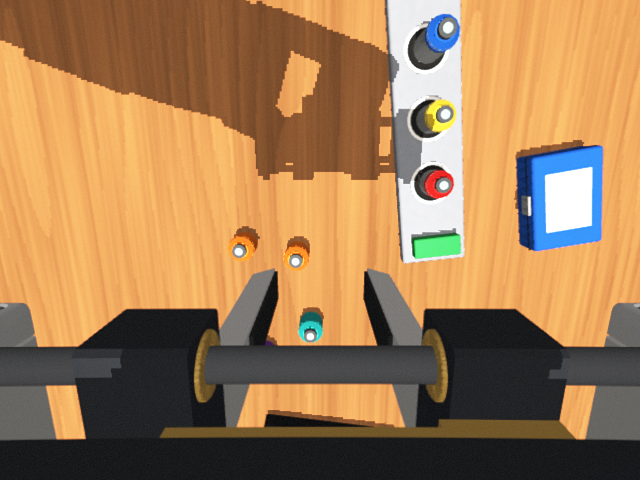

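View pics/s12c.png

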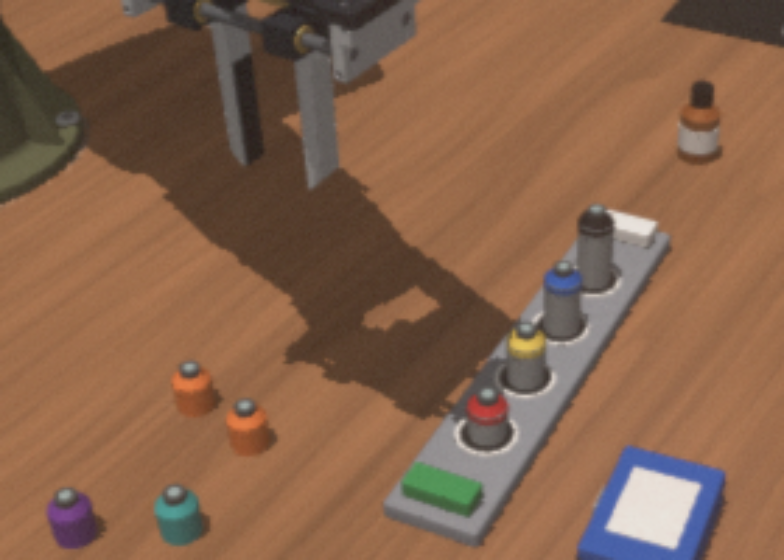

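All four stand upright, in order, each on its own pad, and nothing else has moved. The red reading picked up the white stand top: its nose pixel is really about (443,185). I'll recheck that, then hand in.

Run:
```python
from h import *
p=arm.camera_params('wrist'); im=cv2.imread('pics/w12.png')
print(onplane(p,(443.5,185),52).round(1), nose(im,p,(443,185),52,4))
print(arm.hand_in())
```

```text
[[644.5 -82.8  52. ]] (array([443. , 185.1]), np.int32(76), array([644.1, -82.9]))
the job is handed in; nothing more can be done
None
```

All four objectives are standing upright on the stand, shortest to tallest from the green tag to the white: red, yellow, blue, black. I handed the job in after about 24 s of robot time.

- **Centring:** my last camera readings put each nose within about 1 mm of its pad centre, and the calibration is good to about 2 mm. Black fell outside the final wrist view. Its figure comes from a close reading right after it was placed, and it still looked upright and on its pad in the last scene picture.
- **Setting down:** I released each one only once it was resting on its pad, with the wrist force never above about 6 N when I checked.
- **Everything else:** I never went near the oil bottle, slide box, calculator or look-alikes. In the last pictures the bottle, box and look-alikes looked undisturbed; the calculator was only partly in view.
- **A check that disagreed:** my first automatic reading of red was 9 mm off in x because it picked up the white stand top. A tighter reading gave (644.1, -82.9) against a pad centre of about (644.5, -83.3).

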